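# Pack the biscuit-tree tray and bin the broken halves

### The arm

A 6-joint arm with a two-finger parallel gripper is mounted at the origin on the work surface. World frame = base frame: x ahead of the robot, y to its left, z up, the work surface at z = 0. Lengths are in m, angles in rad, forces in N, time in s.
With the tool pointing down it reaches from about 0.275 to 0.825 m from the base axis. Payload 4.9 kg.
Tool frame: the origin (TCP) lies midway between the tips of the shut fingers; the grasp point (between the pads) lies 19 mm behind it (bot.grip_depth is the distance from the TCP to the grasp point, in m); z points along the fingers, y is the line along which they close (so a half turn about z gives the same grasp; the last joint's range is limited). The gripper opens to 85 mm and grips with 20 to 120 N. Pads are 22 mm wide; open, the fingers measure 114 mm over their backs; the gripper's body (76 mm by 85 mm) begins 54 mm behind the grasp point. The pads swing forward as they close: fully open they stand 13 mm farther back than shut.
Start: joints at [0.974, 0.326, -0.193, 1.052, 0, 1.437], TCP at [0.246, 0.492, 0.231] pointing down, gripper open.
Joint ranges: [-2.65, 2.65], [-0.97, 1.79], [-1.3, 1.35], [-1.93, 2.1], [-1.47, 1.37], [-3.14, 3.14]. Speed limits (rad/s): [2.57, 2.57, 3.14, 3.14, 3.14, 3.14].

### API

Orientations are given as a unit quaternion [w, x, y, z].
In Python, from cell import bot gives the robot as it stands. Calls block until the motion is done:
- bot.move_pose(position, orientation): joint-space move of the TCP to a pose.
- bot.move_linear(position, speed=0.15, rotation=None, until_force=None): straight line of the TCP; rotation=None keeps the orientation; speed is the mean speed in m/s. With until_force (N) it stops when the force on the tool has changed by that much, and returns True; else False.
- bot.goto_joints(angles): joint-space move.
- bot.set_gripper(opening, grasp_force=None): opening from 0.0 (shut) to 1.0 (fully open); grasp_force is the grip in N (None keeps the last); returns when the fingers have stopped.
- bot.wait(seconds).
- bot.solve_ik(position, orientation): joint angles nearest the present ones, or None.
- bot.camera(name): name is "side" or "top" or "wrist"; returns the picture (384x512x3 uint8, red, green, blue); there is no depth.
- bot.calibration(name): a dict with "mtx" (3x3 intrinsics, pixels), "k1" (the pictures are not rectified: a ray, as slopes to the right and down, at radius r is drawn at 1 + k1 r^2 times it, then the intrinsics apply), "extrinsics" (4x4, takes a point from world to camera coordinates); the wrist camera has in their place "hand_eye" (4x4, takes a point from camera to tool coordinates, whose origin is the TCP and whose axes are the flange's). Camera axes: x right, y down, z forward; pixel columns grow to the right and rows downward; lengths in m; the calibration is good to about 2 mm. A picture is of the moment at which its call begins: read the wrist's pose just before it. calibration takes no time and is no camera call.
A pose or a line that the arm cannot do raises bot.PlanningError and nothing moves.
- bot.close_job(): hands the job in, once; it reports no verdict.
Trained networks look in the newest picture that a camera, given by its name, has taken for a name from the list of things; names that differ only in an ending like _2 or _b are one class to them, and where a whole thing is asked for, a point or a joint stands for the part that bears it (a point fixed in the world has none). Each returns a list of dicts, best first, with "confidence" (0 to 1); they miss things now and then, are a little off and sometimes report something else, mostly with a low value. They report only what shows in the picture. A call takes as long as a camera call.
- bot.search_frame(camera, thing): "bbox" ([left, top, width, height] in pixels, round what is visible of it).
Readings, each from a call of its own:
- bot.read_clock(): time.
- bot.read_joint_positions(): joint angles.
- bot.read_joint_vel(): joint speeds.
- bot.read_joint_efforts(): joint torques, N m.
- bot.read_position(): TCP position.
- bot.read_tool_rot(): TCP orientation.
- bot.read_ft_force(): force on the tool from outside, world axes, zero at the start.
- bot.read_moment(): the same for the moment, N m.
- bot.read_gripper_width(): opening from 0.0 (shut) to 1.0 (fully open).
Only numpy, scipy, OpenCV 4.12 (cv2) and the standard library are available. Lean on these libraries where they do the work, as an engineer would, in place of code of your own. Each camera call takes 0.05 s, during which the arm holds its last target. There are 200 camera calls.

### The job

Pack the biscuit-tree set: lift every whole shortbread round out of the baking mould and seat it flat in the well of the packing tray that matches its diameter. Put every broken half into the waste bin through its sprung flap, and see that the flap has shut again behind it. There are four or five rounds and one to three halves; leave all the other things on the bench where they are.

Things in the scene. Friction and masses are not known exactly. Their poses are not given: they have to be found in the camera images.
- round30: whole shortbread round, a disc 30 mm across and 22 mm thick with 2.5 mm bevelled edges, about 17 g, pale baked biscuit colour. It starts flat in its own cavity of the mould, its upper 12 mm above the mould's top. Origin at its centre (mid-thickness), z along its axis. May be absent.
- round38: whole shortbread round, a disc 38 mm across and 22 mm thick with 2.5 mm bevelled edges, about 27 g, pale baked biscuit colour. It starts flat in its own cavity of the mould, its upper 12 mm above the mould's top. Origin at its centre (mid-thickness), z along its axis. May be absent.
- round46: whole shortbread round, a disc 46 mm across and 22 mm thick with 2.5 mm bevelled edges, about 40 g, pale baked biscuit colour. It starts flat in its own cavity of the mould, its upper 12 mm above the mould's top. Origin at its centre (mid-thickness), z along its axis. May be absent.
- round54: whole shortbread round, a disc 54 mm across and 22 mm thick with 2.5 mm bevelled edges, about 55 g, pale baked biscuit colour. It starts flat in its own cavity of the mould, its upper 12 mm above the mould's top. Origin at its centre (mid-thickness), z along its axis. May be absent.
- round62: whole shortbread round, a disc 62 mm across and 22 mm thick with 2.5 mm bevelled edges, about 73 g, pale baked biscuit colour. It starts flat in its own cavity of the mould, its upper 12 mm above the mould's top. Origin at its centre (mid-thickness), z along its axis. May be absent.
- half46: broken half of a 46 mm shortbread round: a D-shaped piece 23 mm by 46 mm, 22 mm thick, same colour, about 20 g, lying flat on the bench. Origin at mid-thickness at the centroid of the D; the straight broken face looks along own -x, 9.8 mm from the origin, and the round edge's middle lies at own +x, 13.2 mm from it; own y runs along the break. May be absent.
- half54: broken half of a 54 mm shortbread round: a D-shaped piece 27 mm by 54 mm, 22 mm thick, same colour, about 28 g, lying flat on the bench. Origin at mid-thickness at the centroid of the D; the straight broken face looks along own -x, 11.4 mm from the origin, and the round edge's middle lies at own +x, 15.6 mm from it; own y runs along the break. May be absent.
- half62: broken half of a 62 mm shortbread round: a D-shaped piece 31 mm by 62 mm, 22 mm thick, same colour, about 37 g, lying flat on the bench. Origin at mid-thickness at the centroid of the D; the straight broken face looks along own -x, 13.1 mm from the origin, and the round edge's middle lies at own +x, 17.9 mm from it; own y runs along the break. May be absent.
- mould: fixed baking mould, dark steel plate 160 (own x) x 190 (own y) x 18 mm high, left or right of the robot. Origin: centre of underside. Five round cavities 10 mm deep, 3 mm wider than their biscuits, centres (own x, y, mm): 30: (44, -68), 38: (44, 64), 46: (44, -4), 54: (-36, 44), 62: (-36, -40); 26 mm or more between neighbouring biscuits.
- tray: packing tray of the biscuit-tree set, white card, fixed, 88 (own x) x 362 (own y) x 18 mm high. One row of five round wells along own y, graded from 30 mm at the -y end to 62 mm at the +y end, 12 mm deep, floors brown, each 4 mm wider than the biscuit that belongs in it, which then stands 10 mm proud. Origin: centre of underside.
- well30 (a point): centre of the mouth of the 30 mm well, level with the tray's top (tray frame: x 0, y -152 mm, z 18 mm); axes as the tray's.
- well38 (a point): centre of the mouth of the 38 mm well, level with the tray's top (tray frame: x 0, y -92 mm, z 18 mm); axes as the tray's.
- well46 (a point): centre of the mouth of the 46 mm well, level with the tray's top (tray frame: x 0, y -24 mm, z 18 mm); axes as the tray's.
- well54 (a point): centre of the mouth of the 54 mm well, level with the tray's top (tray frame: x 0, y 52 mm, z 18 mm); axes as the tray's.
- well62 (a point): centre of the mouth of the 62 mm well, level with the tray's top (tray frame: x 0, y 136 mm, z 18 mm); axes as the tray's.
- bin: fixed bench-top waste bin, stainless, 180 deep (own x) x 160 wide (own y) x 250 mm high, walls 4 mm, left or right of the robot, front (own -x) towards it. Origin: centre of underside. Front wall 105 high; above it (own x -90) the mouth slopes up and back to own x 21, height 235, filled by the flap between side walls (152 apart, edges on the same slope). Top closed behind own x 21.
- bin_mouth (a point): on the outer face of the shut flap, about its middle (bin frame: x -33 mm, y 0, height 172 mm); axes as the bin's. A piece pushed straight down here swings the flap in and, let go with its middle about 10 mm below this point, falls into the bin past the flap.
- flap (a joint): angle of the bin's flap, rad: a light grey plastic sheet 146 mm wide and 160 mm long, hinged along its upper edge (parallel to the bin's own y); 0 is shut, it swings inwards only, up to 1.25; a weak spring (below 0.5 N at its middle) shuts it again.
- cutter: bystander, to be left where it is: plain steel ring cutter, 54 mm across, 34 mm high. Origin at the centre of its underside.
- tart_tin: bystander, to be left where it is: small dark tartlet tin, 54 mm across, 20 mm high. Origin at the centre of its underside.
- brush: bystander, to be left where it is: pastry brush, 170 mm long along own x, lying beyond the tray. Origin at the centre of its underside.
- sugar_jar: bystander, to be left where it is: glass jar with steel cap, 72 mm across, 85 mm high. Origin at the centre of its underside.
- scraper: bystander, to be left where it is: dough scraper, steel blade 75 by 130 mm with a dark wooden grip. Origin at the centre of its underside.
- measure: bystander, to be left where it is: white plastic measuring mug, 80 mm across, 85 mm high. Origin at the centre of its underside.

How it is judged:
At the end, for the whole second after the job is handed in: Each round present lies flat (within 0.1 rad) on the floor of its own well, centred within 4 mm, its centre no more than 2.5 mm above or 5 mm below the tray's top; each half present lies in the bin, origin under 110 mm high; all at rest; the flap shut (under 0.06 rad) (horizontal distance between round30 and well30 below 0.004 m and z of round30 in the frame of well30 between -0.005 and 0.0025 m and angle between the z axis of each of round30, round38, round46, round54, round62 and the z axis of tray, either way round below 0.1 rad and linear speed of each of round30, round38, round46, round54, round62, half46, half54, half62 below 0.02 m/s and horizontal distance between round38 and well38 below 0.004 m and z of round38 in the frame of well38 between -0.005 and 0.0025 m and horizontal distance between round46 and well46 below 0.004 m and z of round46 in the frame of well46 between -0.005 and 0.0025 m and horizontal distance between round54 and well54 below 0.004 m and z of round54 in the frame of well54 between -0.005 and 0.0025 m and horizontal distance between round62 and well62 below 0.004 m and z of round62 in the frame of well62 between -0.005 and 0.0025 m and x of half46 in the frame of bin between -0.09 and 0.09 m and y of half46 in the frame of bin between -0.08 and 0.08 m and z of each of half46, half54, half62 in the frame of bin below 0.11 m and x of half54 in the frame of bin between -0.09 and 0.09 m and y of half54 in the frame of bin between -0.08 and 0.08 m and x of half62 in the frame of bin between -0.09 and 0.09 m and y of half62 in the frame of bin between -0.08 and 0.08 m and value of joint flap below 0.06 rad); the robot touches nothing.
It fails at once if a bystander (cutter, tartlet tin, brush, sugar jar, scraper, measuring mug) is moved more than 4 cm (distance of any of cutter, tart_tin, brush, sugar_jar, scraper, measure from where it was at the start of the episode above 0.04 m).
Of round30, round38, round46, round54, round62 only 4 to 5 are there at a start; the rules pass over those that are not, and their reading is None.
Of half46, half54, half62 only 1 to 3 are there at a start; the rules pass over those that are not, and their reading is None.
At some moment in a run one of round30, round38, round46, round54, round62, half46, half54, half62 may be knocked a few centimetres aside while the robot is not near it.
Once in a run the grip may slacken for a moment while it holds something.
It also fails if it takes over 210 s, if anything falls off the work surface, if the arm or the gripper's body presses on something with over 40 N, if the wrist force passes 120 N, or if a joint passes its speed limit or range.

## Working session

There is one attempt and no reset: what is moved stays moved. The work goes in short steps, each a Python script; the robot and the scene stay as the last script left them, time stands still between calls to the robot, and variables do not carry over. Pictures are saved under pics/ and viewed, on a budget of 14 in all, crops included, one or two more only if the job needs it, and the job is handed in when it is done.

```bash
mkdir -p pics; ls
python3 - <<'E'
from cell import bot
import cv2,numpy as np
np.set_printoptions(precision=4,suppress=True)
for n in ("top","side"):
    im=bot.camera(n); cv2.imwrite(f"pics/{n}0.png",cv2.resize(im[:,:,::-1],(800,600),interpolation=cv2.INTER_CUBIC))
    np.save(f"pics/{n}0.npy",im)
    c=bot.calibration(n); print(n,c)
    for t in ["round30","round38","round46","round54","round62","half46","half54","half62","mould","tray","bin","cutter","tart_tin"]:
        print(t,[(np.round(d["bbox"]).tolist(),round(d["confidence"],2)) for d in bot.search_frame(n,t)[:3]])
print(bot.calibration("wrist"),bot.read_tool_rot(),bot.read_clock(),bot.grip_depth)
E
```

```text
pics
top {'mtx': array([[437.9246,   0.    , 259.0488],
       [  0.    , 437.9246, 191.0717],
       [  0.    ,   0.    ,   1.    ]]), 'k1': 0.034373504735070254, 'extrinsics': array([[-0.0085, -1.    , -0.0038, -0.0049],
       [-0.9888,  0.009 , -0.1488,  0.6111],
       [ 0.1488,  0.0024, -0.9889,  1.4809],
       [ 0.    ,  0.    ,  0.    ,  1.    ]])}
round30 [([321.0, 225.0, 18.0, 13.0], 0.7), ([347.0, 224.0, 19.0, 19.0], 0.68), ([364.0, 210.0, 4.0, 10.0], 0.44)]
round38 [([321.0, 225.0, 18.0, 13.0], 0.7), ([347.0, 224.0, 19.0, 19.0], 0.68), ([364.0, 210.0, 4.0, 10.0], 0.44)]
round46 [([321.0, 225.0, 18.0, 13.0], 0.7), ([347.0, 224.0, 19.0, 19.0], 0.68), ([364.0, 210.0, 4.0, 10.0], 0.44)]
round54 [([321.0, 225.0, 18.0, 13.0], 0.7), ([347.0, 224.0, 19.0, 19.0], 0.68), ([364.0, 210.0, 4.0, 10.0], 0.44)]
round62 [([321.0, 225.0, 18.0, 13.0], 0.7), ([347.0, 224.0, 19.0, 19.0], 0.68), ([364.0, 210.0, 4.0, 10.0], 0.44)]
half46 [([256.0, 205.0, 11.0, 9.0], 0.63)]
half54 [([256.0, 205.0, 11.0, 9.0], 0.63)]
half62 [([256.0, 205.0, 11.0, 9.0], 0.63)]
mould [([318.0, 202.0, 53.0, 50.0], 
[... 1344 characters left out ...]
.0, 10.0], 0.5), ([243.0, 190.0, 67.0, 69.0], 0.43)]
mould [([229.0, 273.0, 75.0, 67.0], 0.7)]
tray []
bin [([166.0, 122.0, 64.0, 92.0], 0.57)]
cutter [([219.0, 198.0, 14.0, 17.0], 0.55), ([244.0, 303.0, 27.0, 26.0], 0.52)]
tart_tin [([242.0, 189.0, 67.0, 68.0], 0.65), ([248.0, 248.0, 16.0, 14.0], 0.43)]
{'mtx': array([[293.4788,   0.    , 254.4727],
       [  0.    , 293.4788, 190.442 ],
       [  0.    ,   0.    ,   1.    ]]), 'k1': -0.025307084891890895, 'hand_eye': array([[ 0.    , -0.9445, -0.3285,  0.0862],
       [ 1.    ,  0.0001, -0.0002, -0.0012],
       [ 0.0003, -0.3285,  0.9445, -0.1428],
       [ 0.    ,  0.    ,  0.    ,  1.    ]])} [ 0.      0.2293  0.9734 -0.    ] 1.4 0.0187
```

View top.

Run:
```python
import numpy as np,cv2
im=np.load("pics/top0.npy")[:,:,::-1]
cv2.imwrite("pics/top0c.png",cv2.resize(im[140:280,120:390],(800,415),interpolation=cv2.INTER_CUBIC))
```

```text
(no output)
```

View pics/top0.png

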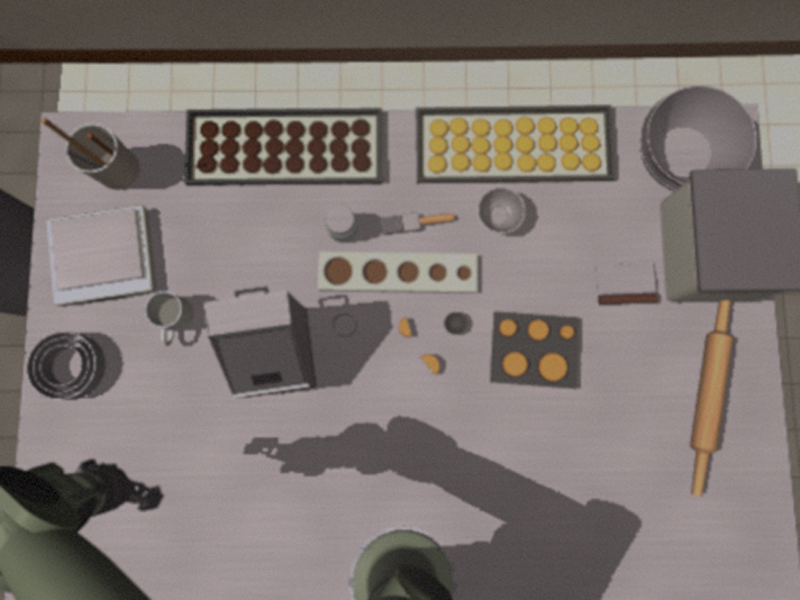

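View pics/top0c.png

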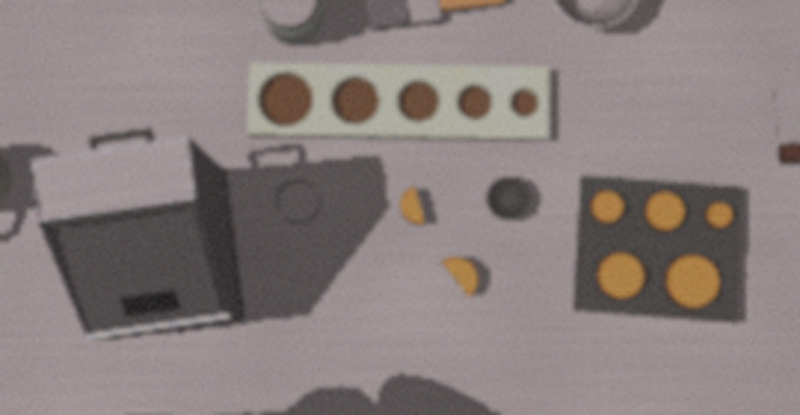

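```bash
cat > h.py <<'E'
from cell import bot
import cv2,numpy as np
from scipy.spatial.transform import Rotation as Ro
np.set_printoptions(precision=4,suppress=True)
def q(a): return np.array([0,np.cos(a/2),np.sin(a/2),0])   # tool down, tool x at angle a
def R(qq): return Ro.from_quat(np.asarray(qq)[[1,2,3,0]]).as_matrix()
def wext():                                                # camera->world pose of the wrist camera
    T=np.eye(4);T[:3,:3]=R(bot.read_tool_rot());T[:3,3]=bot.read_position()
    return T@bot.calibration("wrist")["hand_eye"]
def cw(name): return wext() if name=="wrist" else np.linalg.inv(bot.calibration(name)["extrinsics"])
def dist(c): return np.array([c["k1"],0,0,0,0.])
def px2w(uv,z,name,T):
    c=bot.calibration(name)
    s=cv2.undistortPoints(np.float64(uv).reshape(-1,1,2),c["mtx"],dist(c)).reshape(-1,2)
    d=np.c_[s,np.ones(len(s))]@T[:3,:3].T
    return T[:3,3]+d*((z-T[2,3])/d[:,2])[:,None]
def w2px(p,name,T):
    c=bot.calibration(name);I=np.linalg.inv(T)
    return cv2.projectPoints(np.float64(p).reshape(-1,1,3),cv2.Rodrigues(I[:3,:3])[0],I[:3,3],c["mtx"],dist(c))[0].reshape(-1,2)
def shot(tag):
    T=wext();im=bot.camera("wrist");np.savez(f"pics/{tag}.npz",im=im,T=T)
    cv2.imwrite(f"pics/{tag}.png",im[:,:,::-1]);return im,T
def blobs(mask,amin):
    cs,_=cv2.findContours(mask.astype(np.uint8),cv2.RETR_EXTERNAL,cv2.CHAIN_APPROX_NONE)
    return [c for c in cs if cv2.contourArea(c)>amin]
def biscuit(im):
    h=cv2.cvtColor(im,cv2.COLOR_RGB2HSV);return (h[...,1]>105)&(h[...,2]>90)&(h[...,0]<28)
E
python3 - <<'E'
from h import *
im=np.load("pics/top0.npy");T=cw("top")
for c in blobs(biscuit(im),25):
    m=cv2.moments(c);uv=(m['m10']/m['m00'],m['m01']/m['m00'])
    w=px2w(uv,.03,"top",T)[0]
    print(np.round(uv,1),w[:2],"d~",1000*np.sqrt(4*m['m00']/np.pi)*(1.4/438))
# tray/mould/bin corners from the crop view
S=270/800
for n,z,pts in (("tray",.018,[(248,63),(550,67),(550,139),(247,133)]),("mould",.018,[(582,178),(748,187),(744,320),(575,310)]),("binbase/front",.105,[(85,333),(228,315)]),("bintopfront",.235,[(42,220),(195,200)])):
    print(n,px2w([(120+x*S,140+y*S) for x,y in pts],z,"top",T))
cv2.imwrite("pics/side0c.png",cv2.resize(np.load("pics/side0.npy")[100:350,100:400,::-1],(720,600),interpolation=cv2.INTER_CUBIC))
E
```

```text
[275.9 231.7] [ 0.4703 -0.0677] d~ 29.522041461990252
[353.3 234.4] [ 0.4586 -0.3353] d~ 56.683604755948785
[329.2 232.6] [ 0.4655 -0.2523] d~ 49.05630673399431
[362.3 212.1] [ 0.5359 -0.3696] d~ 27.110230393355902
[344.1 210.9] [ 0.5408 -0.3064] d~ 40.80505516434745
[324.5 209.1] [ 0.5474 -0.2384] d~ 34.12090190175393
[258.7 209.5] [ 0.5483 -0.0084] d~ 24.32846358578251
[454.9 252.6] [ 0.3946 -0.678 ] d~ 133.1304009464971
[280.1 174. ] [ 0.6737 -0.0853] d~ 20.561304510531873
[261.  173.6] [ 0.6757 -0.0178] d~ 28.85353121340123
[240.  173.6] [0.6765 0.0567] d~ 35.338214375150294
[216.4 173.1] [0.6791 0.1402] d~ 43.8031148763456
[279.2 139.7] [ 0.7988 -0.0839] d~ 26.86924578610126
[321.5  92.4] [ 0.974  -0.2403] d~ 57.93204208091331
[370.4  91.9] [ 0.9736 -0.4175] d~ 91.98830890352222
[293.7  92.6] [ 0.9745 -0.1393] d~ 100.9229334928211
[349.7  85.7] [ 0.9981 -0.3433] d~ 47.5755271000085
[339.   94.8] [ 0.9641 -0.3033] d~ 68.14642737142971
tray [[ 0.725   0.1874  0.018 ]
 [ 0.7167 -0.1779  0.018 ]
 [ 0.6286 -0.1758  0.018 ]
 [ 0.6392  0.1877  0.018 ]]
mould [[ 0.5811 -0.2128  0.018 ]
 [ 0.5686 -0.4094  0.018 ]
 [ 0.4119 -0.3972  0.018 ]
 [ 0.4249 -0.2001  0.018 ]]
binbase/front [[0.4023 0.3526 0.105 ]
 [0.4204 0.1951 0.105 ]]
bintopfront [[0.5151 0.3669 0.235 ]
 [0.5342 0.2116 0.235 ]]
```

View pics/side0c.png

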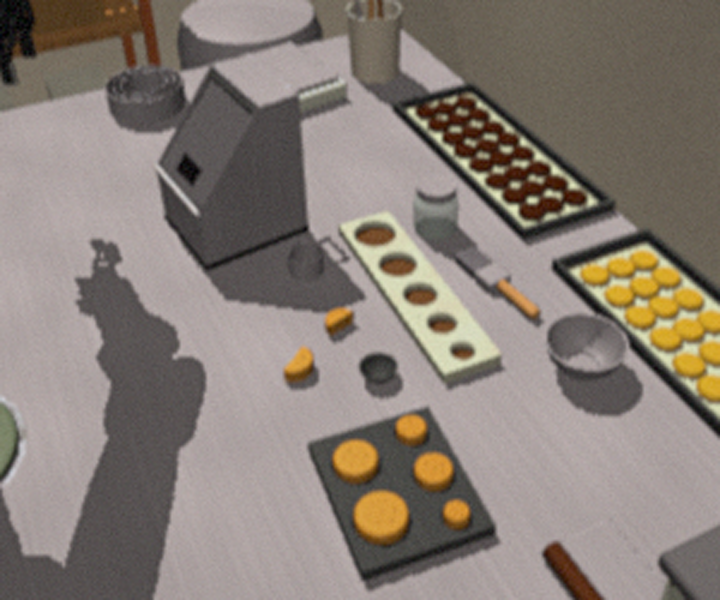

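Run:
```python
from h import *
for a in (90,-90,180,0):
    print(a,[None if (s:=bot.solve_ik(p,q(np.radians(a)))) is None else np.round(s,2) for p in ([.46,-.335,.2],[.68,.14,.2],[.67,-.15,.02],[.468,.28,.3])])
bot.move_linear([.246,.492,.42],speed=.2)
bot.move_pose([.48,.0,.42],q(np.pi))
def go(p): bot.move_pose(p,q(np.pi))
go([.52,-.04,.2]); shot("w_half")
go([.66,.005,.26]); shot("w_tray")
go([.50,-.305,.2]); shot("w_mould")
print(bot.read_clock())
ims=[cv2.imread(f"pics/w_{n}.png") for n in ("half","tray","mould")]
cv2.imwrite("pics/w3.png",cv2.resize(np.vstack([np.hstack(ims[:2]),np.hstack([ims[2],ims[2]*0])]),(800,600),interpolation=cv2.INTER_AREA))
```

```text
90 [array([-0.76,  0.38, -0.19,  1.  ,  0.  ,  0.81]), array([0.1 , 0.62, 0.2 , 1.15, 0.  , 1.67]), array([-0.33,  0.76, -0.03,  0.78,  0.  ,  1.24]), array([ 0.4 ,  0.28, -0.08,  1.21,  0.  ,  1.97])]
-90 [array([-0.76,  0.38, -0.19,  1.  ,  0.  , -2.33]), array([ 0.1 ,  0.62,  0.2 ,  1.15,  0.  , -1.47]), array([-0.33,  0.76, -0.03,  0.78,  0.  , -1.9 ]), array([ 0.4 ,  0.28, -0.08,  1.21,  0.  , -1.17])]
180 [array([-0.76,  0.38, -0.19,  1.  ,  0.  , -0.76]), array([0.1 , 0.62, 0.2 , 1.15, 0.  , 0.1 ]), array([-0.33,  0.76, -0.03,  0.78,  0.  , -0.33]), array([ 0.4 ,  0.28, -0.08,  1.21,  0.  ,  0.4 ])]
0 [array([-0.76,  0.38, -0.19,  1.  ,  0.  ,  2.38]), array([ 0.1 ,  0.62,  0.2 ,  1.15,  0.  , -3.04]), array([-0.33,  0.76, -0.03,  0.78,  0.  ,  2.81]), array([ 0.4 ,  0.28, -0.08,  1.21,  0.  , -2.74])]
7.5333
```

View pics/w3.png

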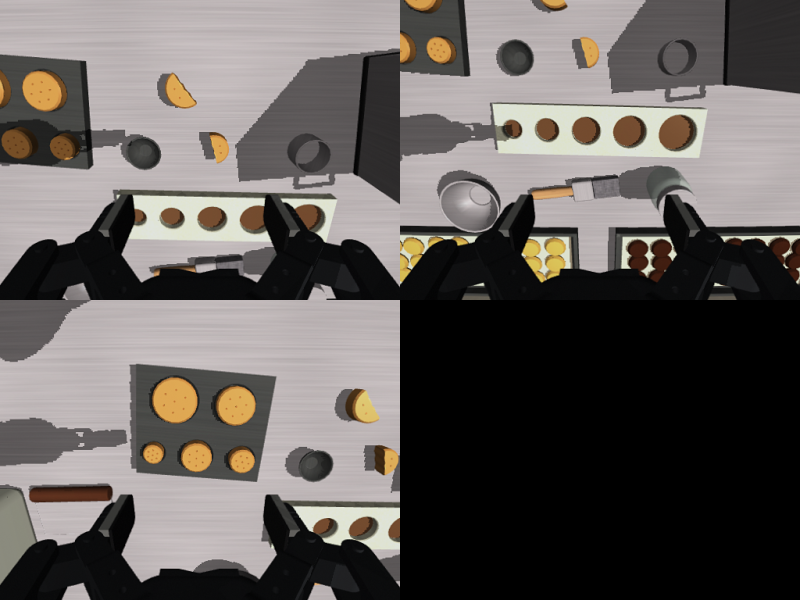

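```bash
cat >> h.py <<'E'
from scipy.optimize import minimize
t=np.linspace(-np.pi,np.pi,61)[:-1]; th=np.linspace(-np.pi/2,np.pi/2,31)
def ring(r): return r*np.c_[np.cos(t),np.sin(t)]
def dee(r): return r*np.c_[np.cos(th),np.sin(th)]-[.4244*r,0]
def sil(kind,r,x,zb,ze,T,shape,s=4):
    f=ring if kind=="round" else dee; c,sn=np.cos(x[2]),np.sin(x[2])
    P=[np.c_[p@np.array([[c,sn],[-sn,c]])+x[:2],np.full(len(p),z)] for p,z in((f(r-.0025),zb+.022),(f(r),zb+.0195),(f(r),ze))]
    h=cv2.convexHull(w2px(np.vstack(P),"wrist",T).astype(np.float32))
    m=np.zeros(shape,np.uint8);cv2.fillPoly(m,[np.int32(np.round(h*16))],255,lineType=cv2.LINE_AA,shift=4);return m/255.
def sat(im):
    i=im.astype(int); return (i[...,0]-i[...,2]>np.maximum(14,.22*i[...,0]))
def fit(kind,r,x0,zb,ze,im,T):
    """fit pose of a biscuit's silhouette (zb underside height, ze lowest height visible)"""
    m=sat(im).astype(np.uint8); x0=np.array(x0,float)
    roi=cv2.dilate((sil(kind,r,x0,zb,ze,T,m.shape)>.5).astype(np.uint8),np.ones((9,9)))
    n,l=cv2.connectedComponents(m); ids=np.bincount(l[(roi>0)&(m>0)],minlength=n); ids[0]=0
    m=cv2.GaussianBlur((l==ids.argmax()).astype(np.float32),(3,3),0)
    f=lambda d:np.abs(sil(kind,r,x0+d*[.001,.001,.02],zb,ze,T,m.shape)-m).sum()
    b=min((minimize(f,s,method="Nelder-Mead",options=dict(xatol=.05,fatol=.5,initial_simplex=np.array([s]+[np.add(s,e) for e in np.diag([4,4,4])]))) for s in([0,0,0],[3,3,-8],[-3,-3,8])),key=lambda o:o.fun)
    return x0+b.x*[.001,.001,.02],b.fun/m.sum()
def se2(L,W):
    L,W=np.array(L),np.array(W);a=L-L.mean(0);b=W-W.mean(0)
    y=np.arctan2((a[:,0]*b[:,1]-a[:,1]*b[:,0]).sum(),(a*b).sum());c,s=np.cos(y),np.sin(y);M=np.array([[c,-s],[s,c]])
    o=W.mean(0)-M@L.mean(0);return o,y,M,np.linalg.norm(W-o-L@M.T,axis=1)
D=[30,38,46,54,62]
MC=np.array([(44,-68),(44,64),(44,-4),(-36,44),(-36,-40)])/1000.
TC=np.array([(0,-152),(0,-92),(0,-24),(0,52),(0,136)])/1000.
def wells(im,T,guess):
    """fit ellipses to the mouths (rim = edge of the white card) -> world xy"""
    h=im.astype(int); w=((h.min(2)>120)&(h[...,2]>.8*h[...,0])).astype(np.uint8)
    out=[]
    for d,g in zip(D,guess):
        r=(d+4)/2000.; p=w2px(np.c_[ring(r)+g,np.full(60,.018)],"wrist",T); c0=p.mean(0)
        n=np.linalg.norm(p-c0,axis=1).max()+8; mm=np.zeros_like(w); cv2.circle(mm,tuple(int(v) for v in c0),int(n),1,-1)
        cs=blobs((1-w)*mm,60)
        if not cs: out.append([np.nan]*2);continue
        c=max(cs,key=cv2.contourArea); e=px2w(c.reshape(-1,2),.018,"wrist",T)[:,:2]
        (x,y),rad=cv2.minEnclosingCircle((e*1000).astype(np.float32)); k=e*1000
        A=np.c_[2*k,np.ones(len(k))];s=np.linalg.lstsq(A,(k**2).sum(1),rcond=None)[0]
        out.append(s[:2]/1000); print("well",d,"radius",round(float(np.sqrt(s[2]+s[0]**2+s[1]**2)),1),"enc",round(rad,1))
    return np.array(out)
E
cat > meas.py <<'E'
from h import *
z=np.load("pics/w_mould.npz"); W=[]
g=[(.5359,-.3696),(.5474,-.2384),(.5408,-.3064),(.4655,-.2523),(.4586,-.3353)]
for d,p in zip(D,g):
    x,e=fit("round",d/2000,[*p,0],.008,.018,z["im"],z["T"]);W.append(x[:2]);print(d,x[:2],"err",e)
o,y,M,r=se2(MC,W);print("mould",o,y,"res",r)
z=np.load("pics/w_tray.npz");gg=np.array([.677,.006])+TC@np.array([[1,-.023],[.023,1]]).T
w=wells(z["im"],z["T"],gg);print(w);o,y,M,r=se2(TC,w);print("tray",o,y,"res",r); print(o+TC@M.T)
z=np.load("pics/w_half.npz")
for p in((.4703,-.0677),(.5483,-.0084)):
    for r in(23,27,31):
        b=min((fit("half",r/1000,[*p,a],0,0,z["im"],z["T"]) for a in np.arange(0,6.28,.8)),key=lambda v:v[1]); print("half",2*r,b)
E
python3 meas.py
```

```text
30 [ 0.5319 -0.3725] err 0.06089421252371916
38 [ 0.5431 -0.2415] err 0.0527413513175971
46 [ 0.5367 -0.3089] err 0.04545788770053476
54 [ 0.4618 -0.2545] err 0.03053972776194998
62 [ 0.4551 -0.3381] err 0.034840271986657255
mould [ 0.4938 -0.3013] -0.08429007505229662 res [0.0003 0.0003 0.0006 0.0002 0.0005]
well 30 radius 20.0 enc 25.4
well 38 radius 20.3 enc 21.2
well 46 radius 24.3 enc 25.2
well 54 radius 28.4 enc 29.3
well 62 radius 32.5 enc 33.4
[[ 0.674  -0.1524]
 [ 0.6722 -0.0856]
 [ 0.6739 -0.0178]
 [ 0.6755  0.0577]
 [ 0.6777  0.1414]]
tray [0.6749 0.0047] -0.015155605149595219 res [0.0052 0.0022 0.0017 0.001  0.0011]
[[ 0.6726 -0.1473]
 [ 0.6735 -0.0873]
 [ 0.6745 -0.0193]
 [ 0.6757  0.0567]
 [ 0.677   0.1407]]Traceback (most recent call last):
  File "meas.py", line 12, in <module>
    b=min((fit("half",r/1000,[*p,a],0,0,z["im"],z["T"]) for a in np.arange(0,6.28,.8)),key=lambda v:v[1]); print("half",2*r,b)
  File "meas.py", line 12, in <genexpr>
    b=min((fit("half",r/1000,[*p,a],0,0,z["im"],z["T"]) for a in np.arange(0,6.28,.8)),key=lambda v:v[1]); print("half",2*r,b)
 
[... 643 characters left out ...]
^^^^^^^^^^^^^^^^^^^^^^^^^^^^^^^^^^^^^^^^^^
    res = _minimize_neldermead(fun, x0, args, callback, bounds=bounds,
                               **options)
    fxe = func(xe)
    fx = function(np.copy(x), *(wrapper_args + args))
  File "h.py", line 45, in <lambda>
    f=lambda d:np.abs(sil(kind,r,x0+d*[.001,.001,.02],zb,ze,T,m.shape)-m).sum()
                      ~~~^^^^^^^^^^^^^^^^^^^^^^^^^^^^^^^^^^^^^^^^^^^^^
  File "h.py", line 35, in sil
    h=cv2.convexHull(w2px(np.vstack(P),"wrist",T).astype(np.float32))
                     ~~~~^^^^^^^^^^^^^^^^^^^^^^^^
  File "h.py", line 18, in w2px
    c=bot.calibration(name);I=np.linalg.inv(T)
ValueError: time passes only in moves, steps and waits
```

```bash
python3 - <<'E'
s=open('h.py').read()
s=s.replace('bot.calibration(name)','CAL[name]').replace('bot.calibration("wrist")','CAL["wrist"]')
s=s.replace('def q(a)','import functools\nCAL={n:bot.calibration(n) for n in("top","side","wrist")}\ndef q(a)',1)
open('h.py','w').write(s)
m=open('meas.py').read()
m=m.replace('o,y,M,r=se2(TC,w)','o,y,M,r=se2(TC[1:],w[1:])').replace('np.arange(0,6.28,.8)','np.arange(0,6.28,1.05)').replace('o,y,M,r=se2(MC,W)','o,y,M,r=se2(MC,W);print(o+MC@M.T)')
open('meas.py','w').write(m)
E
time python3 meas.py; python3 -c "
from h import *
print(bot.read_clock())"
```

```text
30 [ 0.5319 -0.3725] err 0.06089421252371916
38 [ 0.5431 -0.2415] err 0.0527413513175971
46 [ 0.5367 -0.3089] err 0.04545788770053476
54 [ 0.4618 -0.2545] err 0.03053972776194998
62 [ 0.4551 -0.3381] err 0.034840271986657255
[[ 0.5319 -0.3728]
 [ 0.543  -0.2413]
 [ 0.5373 -0.309 ]
 [ 0.4616 -0.2544]
 [ 0.4546 -0.3382]]
mould [ 0.4938 -0.3013] -0.08429007505229662 res [0.0003 0.0003 0.0006 0.0002 0.0005]
well 30 radius 20.0 enc 25.4
well 38 radius 20.3 enc 21.2
well 46 radius 24.3 enc 25.2
well 54 radius 28.4 enc 29.3
well 62 radius 32.5 enc 33.4
[[ 0.674  -0.1524]
 [ 0.6722 -0.0856]
 [ 0.6739 -0.0178]
 [ 0.6755  0.0577]
 [ 0.6777  0.1414]]
tray [0.6744 0.0059] -0.023924300834367928 res [0.0004 0.0003 0.0002 0.0005]
[[ 0.6708 -0.146 ]
 [ 0.6722 -0.086 ]
 [ 0.6738 -0.0181]
 [ 0.6756  0.0579]
 [ 0.6776  0.1419]]
half 46 (array([ 0.4662, -0.0706,  5.3244]), np.float64(0.19514905509715197))
half 54 (array([ 0.4661, -0.0696,  5.3571]), np.float64(0.05939224558601721))
half 62 (array([ 0.4682, -0.067 ,  5.3464]), np.float64(0.3348979682370685))
half 46 (array([ 0.5467, -0.0095,  1.8205]), np.float64(0.07226253203190233))
half 54 (array([ 0.5496, -0.0096,  1.7195]), np.float64(0.3847621721228873))
half 62 (array([ 0.5521, -0.0109,  1.7074]), np.float64(0.7699454377933259))
7.5333
real	0m4.677s
user	0m5.117s
sys	0m0.154s
```

```bash
cat >> h.py <<'E'
def retreat(w): return .057*(.9947-np.sqrt(1-(w/.114-.103)**2))
def st(*s): print(*s,"| t",round(bot.read_clock(),1),"w",round(85*bot.read_gripper_width(),1),"p",bot.read_position())
BIN=np.array([.469,.281]);BY=.114
def half(x,y,yaw,r):
    a=(yaw+np.pi/2)
    while a<np.pi/2: a+=np.pi
    while a>=1.5*np.pi: a-=np.pi
    g=np.array([x,y])+(.5-.4244)*r*np.array([np.cos(yaw),np.sin(yaw)])
    bot.set_gripper((1000*r+18)/85,50)
    bot.move_pose([*g,.12],q(a)); bot.move_linear([*g,.004],speed=.1)
    bot.set_gripper(0,50); st("gripped",2*r); bot.move_linear([*g,.33],speed=.25); st("lifted")
    bot.move_pose([*BIN,.33],q(np.pi+BY)); st("over bin")
E
python3 - <<'E'
from h import *
bot.move_linear([.50,-.305,.3],speed=.25)
half(.4661,-.0696,5.3571,.027)
im=bot.camera("side");cv2.imwrite("pics/s1.png",cv2.resize(im[60:280,120:380,::-1],(700,592),interpolation=cv2.INTER_CUBIC))
E
```

```text
gripped 0.054 | t 11.3 w 25.3 p [ 0.4677 -0.0712  0.0048]
lifted | t 12.8 w 25.1 p [ 0.4667 -0.071   0.3289]
over bin | t 14.1 w 25.4 p [0.4691 0.2803 0.3296]
```

View pics/s1.png

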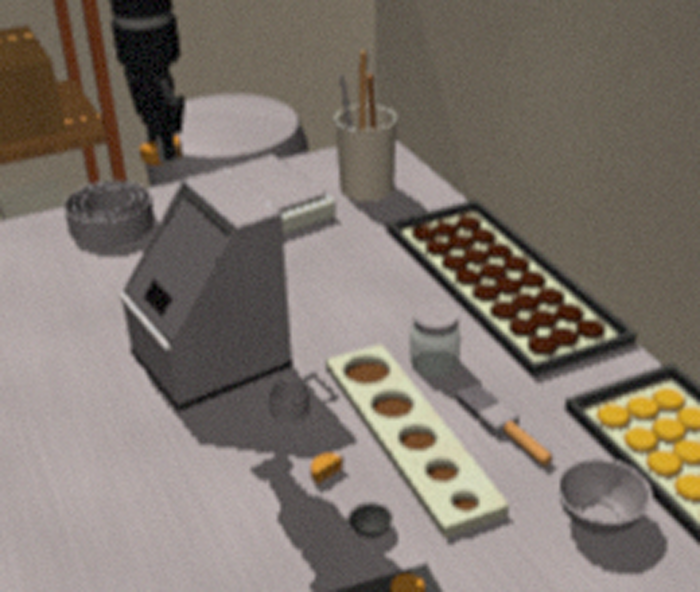

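```bash
cat >> h.py <<'E'
def drop():
    k=bot.move_linear([*BIN,.156],speed=.12,until_force=15); st("pushed",k)
    if k: return
    bot.set_gripper(.62); bot.wait(.3); st("released"); bot.move_linear([*BIN,.33],speed=.2); bot.wait(.5)
E
python3 - <<'E'
from h import *
drop()
half(.5467,-.0095,1.8205,.023)
drop()
bot.move_pose([.40,.2,.4],q(np.pi))
im,T=shot("bin1"); s=bot.camera("side")[60:280,120:380,::-1]
cv2.imwrite("pics/b1.png",np.hstack([cv2.resize(im[:,:,::-1],(400,300)),cv2.resize(s,(400,300))]))
E
```

```text
pushed False | t 15.7 w 25.4 p [0.4695 0.2812 0.1567]
released | t 16.4 w 52.3 p [0.469 0.281 0.156]
gripped 0.046 | t 21.2 w 21.4 p [ 0.5469 -0.008   0.0049]
lifted | t 22.6 w 21.2 p [ 0.5456 -0.0077  0.3286]
over bin | t 23.8 w 21.0 p [0.4694 0.2803 0.3297]
pushed False | t 25.4 w 21.3 p [0.4694 0.2812 0.1567]
released | t 26.1 w 52.6 p [0.469 0.281 0.156]
```

View pics/b1.png

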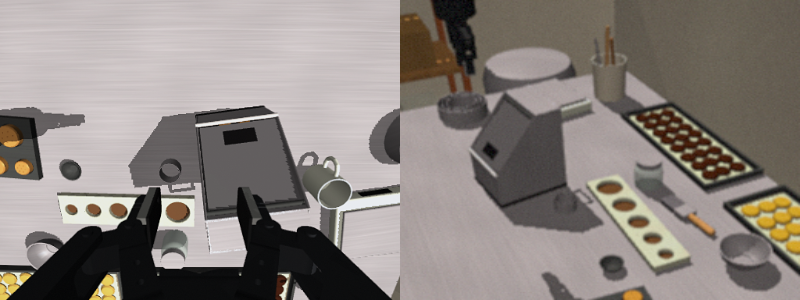

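Run:
```python
import cv2,numpy as np
im=np.load("pics/bin1.npz")["im"][:,:,::-1]
cv2.imwrite("pics/b1z.png",cv2.resize(im[125:285,230:400],(638,600),interpolation=cv2.INTER_CUBIC))
```

```text
(no output)
```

View pics/b1z.png

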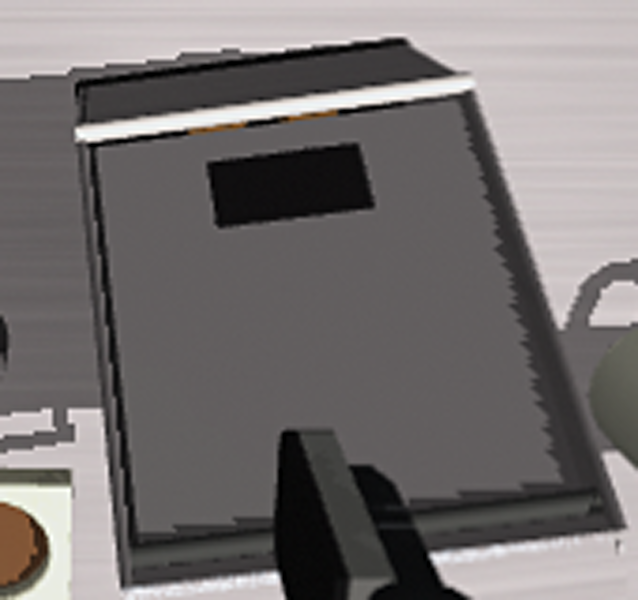

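```bash
cat >> h.py <<'E'
def frac(w): return min(1,(np.arcsin(w/.114-.103)+.103)/.8)
def wid(): return .114*(np.sin(.8*bot.read_gripper_width()-.103)+.103)*1000
A=-np.pi/2
MX=dict(zip(D,[(.5319,-.3728),(.5430,-.2413),(.5373,-.3090),(.4616,-.2544),(.4546,-.3382)]));MY=-.0843
WX=dict(zip(D,[(.6708,-.146),(.6722,-.086),(.6738,-.0181),(.6756,.0579),(.6776,.1419)]));TY=-.0239
def look_mould(d):
    bot.move_pose([.50,-.305,.2],q(np.pi)); im,T=shot("m%d"%d)
    x,e=fit("round",d/2000,[*MX[d],0],.008,.018,im,T); print(d,"in mould",x[:2],"shift mm",1000*(x[:2]-MX[d]),"err",round(e,3)); return x[:2],e
def pick(d,p,off=0.):
    w=d/1000; z=.0215-retreat(w)
    bot.set_gripper(frac(w+.012),40); bot.move_pose([*p,.10],q(A+MY)); bot.move_linear([*p,.045],speed=.2)
    k=bot.move_linear([*p,z],speed=.06,until_force=12)
    bot.set_gripper(0,40); print("grip",d,"contact",k,"width",wid()); z0=bot.read_position()[2]
    bot.move_linear([*p,.15],speed=.15); print("lift width",wid()); return z0
def place(d,z0,off=(0,0)):
    p=np.array(WX[d])+off
    bot.move_pose([*p,.10],q(A+TY)); print("pre width",wid()); bot.move_linear([*p,z0+.014],speed=.15)
    k=bot.move_linear([*p,z0-.0015],speed=.04,until_force=8); zz=bot.read_position()[2]; print("place contact",k,"z above seat mm",1000*(zz-z0+.002)); return k,zz
def release(d):
    bot.set_gripper(frac(d/1000+.010)); p=bot.read_position(); bot.move_linear([p[0],p[1],.15],speed=.2)
def look_tray(d):
    bot.move_pose([.66,.005,.26],q(np.pi)); im,T=shot("t%d"%d)
    x,e=fit("round",d/2000,[*WX[d],0],.006,.018,im,T); print(d,"in tray, off well mm",1000*(x[:2]-WX[d]),"err",round(e,3),"t",bot.read_clock())
E
python3 - <<'E'
from h import *
bot.move_pose([.48,0,.33],q(np.pi))
p,e=look_mould(62)
z0=pick(62,p); print(z0)
im,T=shot("held62")
k,zz=place(62,z0); st("")
E
```

```text
62 in mould [ 0.4551 -0.3383] shift mm [ 0.4883 -0.1306] err 0.033
grip 62 contact False width 61.774165872952956
lift width 61.54869052894619
0.016692329546589266
pre width 61.85319676977785
place contact False z above seat mm 0.434762596579456
 | t 37.7 w 59.4 p [0.6781 0.1417 0.0151]
```

View pics/held62.png

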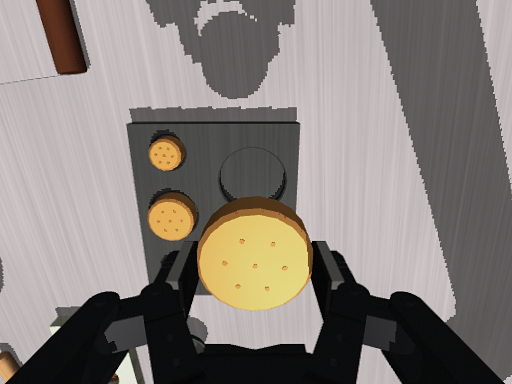

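Run:
```python
from h import *
release(62); look_tray(62)
p,e=look_mould(54)
if e<.08:
    z0=pick(54,p); k,zz=place(54,z0)
    if not k: release(54); look_tray(54)
```

```text
62 in tray, off well mm [-0.1834  0.7038] err 0.035 t 40.1
54 in mould [ 0.463  -0.2524] shift mm [1.3842 2.0001] err 0.031
grip 54 contact False width 54.052941839666985
lift width 53.937572848219794
pre width 53.87290504886029
place contact False z above seat mm 0.49226680177771354
54 in tray, off well mm [-0.1724  0.8416] err 0.035 t 50.375
```

View pics/t54.png

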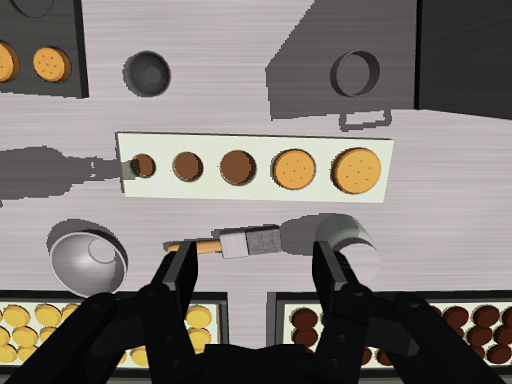

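Run:
```python
from h import *
for d in (46,38,30):
    p,e=look_mould(d)
    if e>.09: print("STOP mould");break
    z0=pick(d,p)
    if abs(wid()-d)>3: print("STOP grip");break
    k,zz=place(d,z0)
    if k or abs(wid()-d)>3: print("STOP place");break
    release(d); look_tray(d)
```

```text
46 in mould [ 0.5378 -0.3078] shift mm [0.4995 1.152 ] err 0.043
grip 46 contact False width 46.114710887703964
lift width 45.475127313212624
pre width 45.45261668369466
place contact False z above seat mm 0.40971887281287916
46 in tray, off well mm [-1.7612  0.3737] err 0.043 t 60.4917
38 in mould [ 0.543  -0.2414] shift mm [-0.0094 -0.1495] err 0.051
grip 38 contact False width 37.608055186733694
lift width 37.30671982172236
pre width 37.779560843248184
place contact False z above seat mm 0.40389679382103577
38 in tray, off well mm [-1.543   0.7073] err 0.05 t 70.15
30 in mould [ 0.5318 -0.3724] shift mm [-0.1067  0.4385] err 0.061
grip 30 contact False width 29.220102135237823
lift width 29.00697180761155
pre width 29.155097313008433
place contact False z above seat mm 0.37100702691550586
30 in tray, off well mm [-1.2585  0.5693] err 0.076 t 80.2083
```

Run:
```python
from h import *
bot.move_pose([.60,-.08,.18],q(np.pi)); im,T=shot("fin1")
for d in D:
    for zb in(.006,.009):
        x,e=fit("round",d/2000,[*WX[d],0],zb,.018,im,T);print(d,zb,1000*(x[:2]-WX[d]),round(e,3),end=" ; ")
    print()
bot.move_linear([.60,-.08,.35],speed=.2)
bot.move_pose([.40,.2,.4],q(np.pi)); b,_=shot("bin2")
s=bot.camera("side")[180:290,190:340,::-1]
v=np.vstack([np.hstack([cv2.resize(im[:,:,::-1],(400,300)),cv2.resize(b[125:285,230:400,::-1],(400,300))]),np.hstack([cv2.resize(s,(400,300),interpolation=cv2.INTER_CUBIC),np.zeros((300,400,3),np.uint8)])])
cv2.imwrite("pics/fin.png",v); st("")
```

```text
30 0.006 [-1.8215  0.0495] 0.087 ; 30 0.009 [-3.2402  0.8629] 0.119 ; 
38 0.006 [-1.8652  0.1512] 0.045 ; 38 0.009 [-2.7146  0.091 ] 0.07 ; 
46 0.006 [-2.2414 -0.2992] 0.285 ; 46 0.009 [-3.0743 -0.8216] 0.324 ; 
54 0.006 [-1.7464 -1.8008] 0.031 ; 54 0.009 [-2.7259 -2.6426] 0.066 ; 
62 0.006 [-1.288  -1.2647] 0.042 ; 62 0.009 [-2.14   -2.9604] 0.055 ; 
 | t 83.2 w 37.7 p [0.4008 0.1994 0.3995]
```

View pics/fin.png

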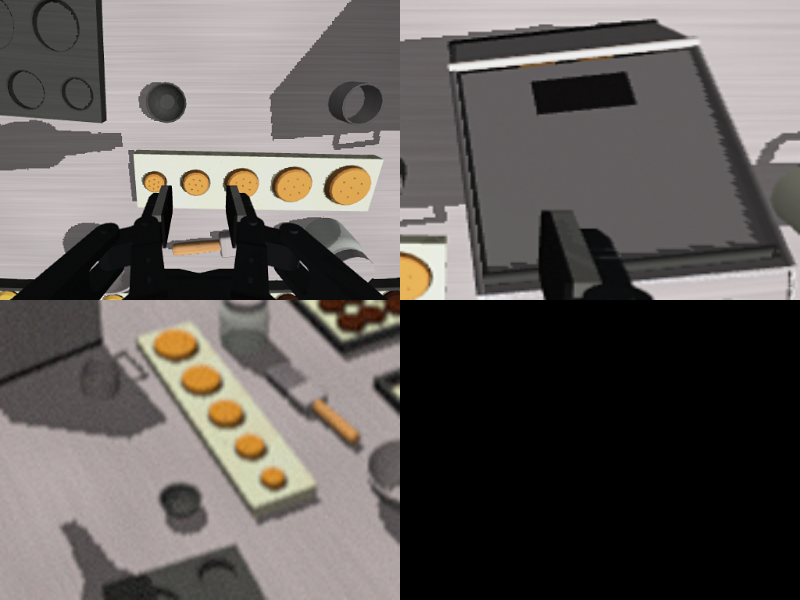

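Run:
```python
from h import *
bot.wait(.5); print(bot.read_ft_force(),bot.read_clock()); bot.close_job()
```

```text
[ 0.8872  0.0233 -0.2209] 83.75
the job is handed in; nothing more can be done
```

I packed all five rounds (30, 38, 46, 54 and 62 mm) into their wells. Both halves that were there (46 and 54 mm) went through the flap into the bin. I handed the job in at about 84 s, and no verdict was reported.

**Rounds:** Every round went down without touching the rim. In the picture taken from the same viewpoint right after each placing, they sit within about 2 mm of the well centres. A later picture from a different angle read offsets of up to about 2.5 mm, still inside the 4 mm limit. All five fit the fully seated height better than a height 3 mm above it.

**Halves and bin:** The last picture shows the flap shut. Two small biscuit patches show through the gap at its lower edge, so the halves are inside, but I could not measure their height directly. No halves were left on the bench.

**Checks that disagreed or were unclear:**
- The last silhouette fit for the 46 mm round was poor because a finger hid part of it. The earlier clear view fitted well.
- The 54 mm round read 2 mm off its first position in the mould before I picked it. I used the newer reading and it seated normally.

The bystanders look unmoved in the pictures, and I saw no grip slip or knocked piece.

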